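# Kit the tyre-repair case and shut it

### The arm

A 6-joint arm with a two-finger parallel gripper is mounted at the origin on a cart in front of the work surface, level with it; the furniture and walls round the work are solid. World frame = base frame: x ahead of the robot, y to its left, z up, the work surface at z = 0. Lengths are in mm, angles in degrees, forces in N, time in s.
With the tool pointing down it reaches from about 375 to 975 mm from the base axis. Payload 3.8 kg.
Tool frame: the origin (TCP) lies midway between the tips of the shut fingers; the grasp point (between the pads) lies 19 mm behind it (env.grip_point_offset is the z of the grasp point in the tool frame, in mm); z points along the fingers, y is the line along which they close (so a half turn about z gives the same grasp; the last joint's range is limited). The gripper opens to 85 mm and grips with 20 to 120 N. Pads are 22 mm wide; open, the fingers measure 114 mm over their backs; the gripper's body (76 mm by 85 mm) begins 54 mm behind the grasp point. The pads swing forward as they close: fully open they stand 13 mm farther back than shut.
Start: joints at [-71.385, 15.12, 91.902, -0, 72.978, -2.114], TCP at [238.916, -631.298, 231.28] pointing down, gripper open.
Joint ranges: [-150.88, 150.88], [-54.13, 125.18], [17.81, 147.31], [-75.09, 255.09], [0, 152.58], [-146.25, 146.25]. Speed limits (degrees/s): [147.25, 147.25, 180, 180, 180, 180].

### API

Orientations are given as [roll, pitch, yaw] about the fixed x, y, z axes, in that order (R = Rz(yaw) Ry(pitch) Rx(roll)).
In Python, from cell import monitor, get_image, order, env gives the robot as it stands.
- The arm moves only by the shell command python3 -m jog 'ROWS' [OPENING] [FORCE]. ROWS is JSON, a list of rows, each a list of 4 numbers: the shift along the tool's x, y, z in cm, then the turn about the tool's z in rad. In form: [[tx, ty, tz, twist], ...]. A call has 1 to 5 rows; each row shifts and turns the commanded pose from where the row before left it, along the tool's axes as they then stand; what a row does not reach is not made up. A row lasts 1/8 s, in which the tool goes at most 62.5 mm and 10.7 degrees, less where a joint would pass 70% of its speed; a pose out of reach is approached as far as the arm can. A call with a gripper value outside its range is refused whole. OPENING is the gripper command: -1 is shut, 1 is fully open, values between are in proportion, set as the call begins (- or left out, the last holds). The fingers move at their own pace and stop on an object; FORCE is the grip in N (left out, the last holds). Time passes only in rows, so rows that do not move let the fingers close. It gives the time, the measured TCP pose, the force, the opening and the grip force at its end, in the units of the state.
- monitor.get_state(): the state, without advancing time (a new reading comes with each control period).
- get_image(name): name is "side" or "top" or "wrist"; returns a dict with "pixels" (400x640x3 uint8, red, green, blue), "z_map" (400x640 float32, mm along the optical axis (not along the pixel's ray), 0 where there is no reading), "fx", "fy", "cx", "cy" (pixels), "xyz" and "orientation" of the camera in the world. Camera axes: x right, y down, z forward; pixel columns grow to the right and rows downward; lengths in mm; the calibration is good to about 2 mm. A picture is of the moment at which its call begins.
- order.job_done(): hands the job in; it is judged then, once.
The state is a dict: "clock": time; "joint_pos": joint angles; "joint_velocities": joint speeds; "joint_efforts": joint torques, N m; "position": TCP position; "tcp_rot": TCP orientation; "ft_force": force on the tool from outside, world axes, zero at the start; "moment": the same for the moment, N m; "gripper_width": finger opening in mm; "gripper_force": force on a finger pad.
Only numpy, scipy, OpenCV 4.12 (cv2) and the standard library are available. Lean on these libraries where they do the work, as an engineer would, in place of code of your own. Each camera call takes 0.05 s, during which the arm holds its last target. There are 200 camera calls.

### The job

Put the tyre-repair case on the bench back in order: the dial tyre gauge and the green paste tin lie on the case's flat grey covers; get each one over to the foam cut-out of its own outline until it sits fully home and flat, then swing the lid right down shut over them. The carton already in its cut-out stays there, and the loose tools on the bench stay where they lie.

Things in the scene. Friction and masses are not known exactly. Their poses are not given: they have to be found in the camera images.
- kit_case: grey tool case fixed on the bench, 212 (x) by 352 (y) mm. Origin: centre of its underside; x from front to hinge, y left, z up. Its flat inside top, the land, is 46 mm up; the rim, 6 mm wide, stands 3 mm higher. x -100 to 0: flat grey fixed covers; x 0 to 100: black foam with yellow-floored cut-outs, left to right rectangle (carton), keyhole (gauge), circle (tin), edges bevelled 3 mm
- tin_pocket (a point): centre of the floor of the round cut-out: 83 mm in diameter, 28 mm deep; at x 50, y -120 mm in the case's frame. Axes as the case's
- gauge_pocket_dial (a point): floor centre of the round part of the keyhole cut-out: 68 mm in diameter, 23 mm deep; at x 50, y 45 mm in the case's frame. Axes as the case's
- gauge_pocket_foot (a point): floor point of the keyhole cut-out where the middle of the gauge's foot belongs, 93 mm from the dial point towards the case's -y; at x 50, y -48 mm in the case's frame. The channel between runs along y and widens evenly from 21 mm at the dial to 26 mm at the foot's end; it is 23 mm deep all along and ends 105 mm from the dial point
- paste_tin: flat round tin with a green lid, 78 mm in diameter, 30 mm high, about 0.15 kg: too wide to grasp. Origin: centre of its underside. Seated, its top stands 2 mm above the land
- tyre_gauge: dial tyre gauge, glass up: round black dial, 63 mm across, 24 mm high; pale stem 11 mm thick with a foot 19 mm thick, axis 12 mm up; 134 mm long, 0.14 kg, nearly all in the dial. Origin: underside, mid-length; dial centre 35 mm along its +y, foot 58 mm along -y. Seated, its +y points along the case's +y and the dial's top stands 1 mm above the land
- gauge_dial (a point): underside centre of the gauge's dial
- gauge_foot (a point): point below the middle of the gauge's foot, level with the dial's underside. It hangs clear of the land; when the dial is pushed along, the foot lags a little and the gauge turns
- case_lid (a joint): angle of the case lid: 0 is shut, 1.57 is upright; it starts open, leaning a little back. The hinge is stiff: the lid stays where it is left (about 0.5 N m to move it) and can be pushed over from its back and then pressed down
- lid_hinge (a point): middle of the lid's hinge axis, on the case's far rim, 49 mm above the case's underside; the axis runs along the case's y
- lid_edge (a point): middle of the lid's free edge, half way through its thickness, 212 mm from the hinge axis. The lid is a flat tray 352 mm wide and 19 mm thick; shut, its outside is the top
- patch_box: red and brown carton, 60 x 90 x 32 mm, already in its cut-out with its top 1 mm below the land; origin at the centre of its underside
- plug_reamer: black T-handled plug reamer on the bench, left of the case, 132 mm long, 25 mm high
- wrench_17: bright combination spanner on the bench, left of the case, 222 mm long
- screwdriver_red: red and black screwdriver on the bench, left of the case, 205 mm long
- pliers: red-handled pliers on the bench, right of the case, 178 mm long
- cement_tube: blue and yellow cement tube on the bench, right of the case, 119 mm long, 31 mm high
There are look-alikes about, which are no part of the job. Of the things that look like the paste_tin, the larger one is meant.

How it is judged (in metres and radians):
On the way:
1. the gauge and the tin both lie fully home and flat, each in its own cut-out, while the lid is still open (horizontal distance between paste_tin and tin_pocket below 0.006 m and z of paste_tin in the frame of tin_pocket below 0.004 m and angle between each of paste_tin, tyre_gauge's own z axis and vertical below 0.06 rad and horizontal distance between gauge_dial and gauge_pocket_dial below 0.007 m and horizontal distance between gauge_foot and gauge_pocket_foot below 0.01 m and z of gauge_dial in the frame of gauge_pocket_dial below 0.004 m and z of gauge_foot in the frame of gauge_pocket_foot below 0.006 m and value of joint case_lid above 0.5 rad), for 0.2 s.
At the end, for the whole second after the job is handed in: tin in the round cut-out (within 6 mm of centre, at most 4 mm off the floor), gauge in the keyhole (dial within 7, foot within 10 mm; at most 4 and 6 mm off the floor), both level within 0.06 rad and at rest; lid less than 0.04 rad open; carton and loose tools as they were (horizontal distance between paste_tin and tin_pocket below 0.006 m and z of paste_tin in the frame of tin_pocket below 0.004 m and angle between each of paste_tin, tyre_gauge's own z axis and vertical below 0.06 rad and horizontal distance between gauge_dial and gauge_pocket_dial below 0.007 m and horizontal distance between gauge_foot and gauge_pocket_foot below 0.01 m and z of gauge_dial in the frame of gauge_pocket_dial below 0.004 m and z of gauge_foot in the frame of gauge_pocket_foot below 0.006 m and value of joint case_lid below 0.04 rad and linear speed of each of paste_tin, tyre_gauge below 0.02 m/s); the robot touches nothing.
It fails at once if the carton is pushed out of its cut-out (moved more than 12 mm) (distance of patch_box from where it was at the start of the episode above 0.012 m).
It fails at once if a loose tool on the bench is moved by more than 30 mm (distance of any of plug_reamer, wrench_17, screwdriver_red, pliers, cement_tube from where it was at the start of the episode above 0.03 m).
It also fails if it takes over 72 s, if anything falls off the work surface, if the arm or the gripper's body presses on something with over 40 N, if the wrist force passes 120 N, or if a joint passes its speed limit or range.

## Working session

There is one attempt and no reset: what is moved stays moved. The work goes in short steps, Python scripts to look and compute and a shell command to move; the robot and the scene stay as the last step left them, time stands still between calls to the robot, and variables do not carry over. Pictures are saved under pics/ and viewed, at most 12 in all, crops included, and the job is handed in when it is done.

```bash
mkdir -p pics; ls; cat > h.py <<'E'
import numpy as np,cv2
from scipy.spatial.transform import Rotation as R
from cell import monitor,get_image,order,env
def save(im,n,crop=None,s=1):
    p=im["pixels"][...,::-1]
    if crop: a,b,c,d=crop; p=p[b:d,a:c]
    cv2.imwrite("pics/"+n+".png",cv2.resize(np.ascontiguousarray(p),None,fx=s,fy=s,interpolation=cv2.INTER_CUBIC))
def rot(im):
    o=np.array(im["orientation"],float)
    return o if o.shape==(3,3) else R.from_euler("xyz",o,degrees=True).as_matrix()
def cloud(im):
    z=im["z_map"];v,u=np.mgrid[:z.shape[0],:z.shape[1]]
    c=np.stack([(u-im["cx"])/im["fx"]*z,(v-im["cy"])/im["fy"]*z,z],-1)
    return c@rot(im).T+np.array(im["xyz"])
def plane(im,u,v,h):
    d=rot(im)@np.array([(u-im["cx"])/im["fx"],(v-im["cy"])/im["fy"],1]);o=np.array(im["xyz"])
    return o+d*(h-o[2])/d[2]
E
python3 - <<'E'
from h import *
import pickle
for n in("top","side"):
    im=get_image(n);save(im,n+"0");pickle.dump(im,open(n+"0.pkl","wb"));print(n,im["xyz"],im["orientation"],im["fx"])
print(monitor.get_state())
E
```

```text
pics
top [ -88.96483548   51.74026535 1502.20860203] [-156.15365328   -0.26135175  -90.0177674 ] 493.29691101877665
side [  497.1163149  -1007.78313711   773.72600683] [-124.78442691    0.84792826   -3.70570228] 449.2122797104379
{'clock': 0.1, 'joint_pos': array([-7.13860778e+01,  1.51661394e+01,  9.19750147e+01, -7.37120753e-04,
        7.29765382e+01, -2.11417983e+00]), 'joint_velocities': array([ 0.03621712,  0.02350229, -0.16966954,  0.03589836,  0.072469  ,
       -0.12324198]), 'joint_efforts': array([-1.15458506e-04, -5.16708112e+01, -3.68589771e+01,  1.32863303e-05,
        6.23571075e-03,  5.93456846e-06]), 'position': array([ 238.68647376, -630.67616669,  230.05631416]), 'tcp_rot': array([-1.79882362e+02, -3.63788566e-03,  2.07283148e+01]), 'ft_force': array([ 0.14906782,  0.34923008, -0.3692198 ]), 'moment': array([ 0.00976809, -0.02748896, -0.03989587]), 'gripper_force': 0.0, 'gripper_width': 85.63447818779123}
```

View pics/top0.png

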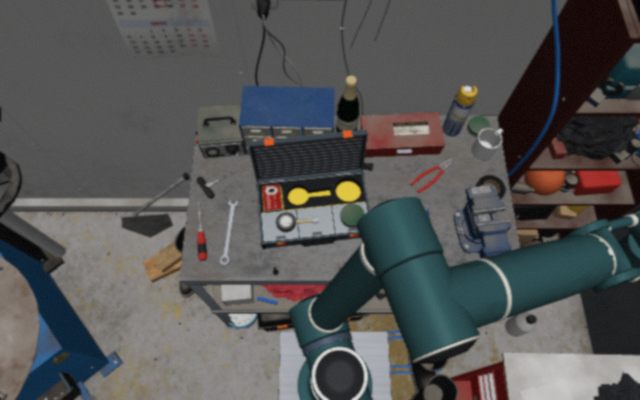

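View pics/side0.png

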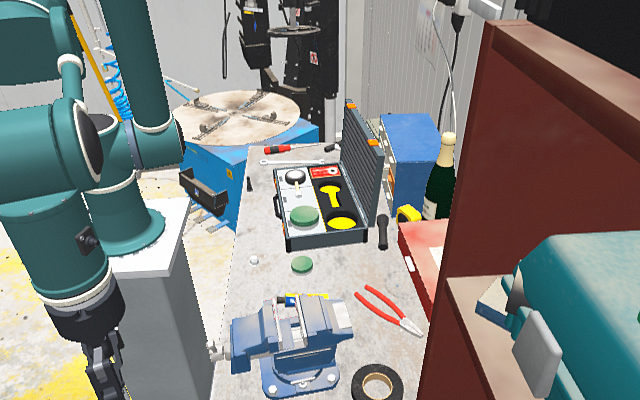

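Tin candidates: the large green tin on the covers (side 305,216; top 352,215), a smaller one on the bench (side 302,265), and a green lid at the back right (top 478,125). I choose the one on the covers. The gauge is at side (295,177), top (287,222). I'll check with close crops.

```bash
python3 - <<'E'
from h import *
import pickle
t=pickle.load(open("top0.pkl","rb"));s=pickle.load(open("side0.pkl","rb"))
def c(im,b,k):
    a,bb,cc,d=b;return cv2.resize(np.ascontiguousarray(im["pixels"][bb:d,a:cc,::-1]),None,fx=k,fy=k,interpolation=cv2.INTER_CUBIC)
A=c(t,(245,125,375,250),3.0);B=c(s,(265,95,395,285),3.0)
H=np.zeros((570,780,3),np.uint8);H[:375,:390]=A;H[:,390:]=B;cv2.imwrite("pics/z0.png",H)
C=cloud(s)
for p in[(305,216),(302,265),(295,177),(302,177),(340,223),(329,190),(290,205)]:print(p,C[p[1],p[0]].round(0))
C=cloud(t)
for p in[(352,215),(287,222),(310,220),(295,240),(348,190),(310,197),(271,195),(478,125),(360,150),(260,150)]:print(p,C[p[1],p[0]].round(0))
E
```

```text
(305, 216) [502. -73.  77.]
(302, 265) [ 489. -198.   21.]
(295, 177) [479. 130.  71.]
(302, 177) [500. 128.  71.]
(340, 223) [597. -39.  21.]
(329, 190) [579. 124.  23.]
(290, 205) [462.  23.  46.]
(352, 215) [492. -61.  76.]
(287, 222) [470. 141.  72.]
(310, 220) [481.  70.  61.]
(295, 240) [416. 116.  56.]
(348, 190) [604. -55.  20.]
(310, 197) [569.  71.  42.]
(271, 195) [576. 198.  40.]
(478, 125) [ 853. -517.   28.]
(360, 150) [669. -84. 172.]
(260, 150) [640. 218. 222.]
```

View pics/z0.png

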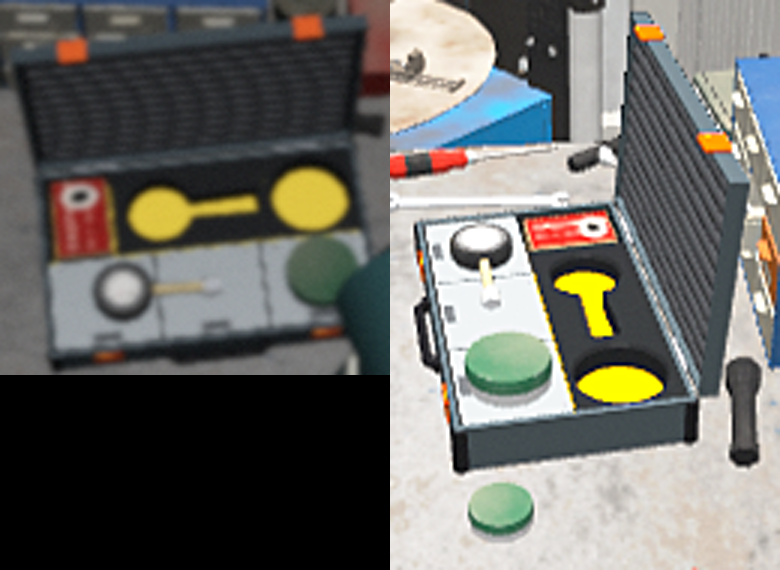

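The crop shows the large tin at side (305,216), with its smaller twin on the bare bench. The gauge has its dial at side (294,177) and its foot pointing right (-y).

```bash
cat >> h.py <<'E'
def fitcase(P,yaw0=None):
    """P Nx3 points; rectangle of rim points"""
    q=P[(P[:,2]>40)&(P[:,2]<54)&(P[:,0]>370)&(P[:,0]<680)&(abs(P[:,1]-60)<230)]
    from scipy.spatial import cKDTree
    n=np.array([len(a) for a in cKDTree(q[:,:2]).query_ball_point(q[:,:2],8)]); q=q[n>5]
    return q,cv2.minAreaRect(q[:,:2].astype(np.float32))
def mask(im,lo,hi):
    return cv2.inRange(cv2.cvtColor(im["pixels"],cv2.COLOR_RGB2HSV),np.array(lo),np.array(hi))>0
E
python3 - <<'E'
from h import *
import pickle
for n in("top","side"):
    im=pickle.load(open(n+"0.pkl","rb"));C=cloud(im);P=C.reshape(-1,3)
    q,r=fitcase(P);print(n,r)
    g=mask(im,(45,60,40),(80,255,255))&(abs(C[...,2]-76)<6)&(abs(C[...,1]+70)<80)&(abs(C[...,0]-500)<80)
    print("tin",cv2.minEnclosingCircle(C[g][:,:2].astype(np.float32)),np.median(C[g],0))
    y=mask(im,(22,120,120),(35,255,255))&(C[...,2]<32)&(C[...,2]>10)&(abs(C[...,0]-590)<70)
    a=y&(C[...,1]<0);b=y&(C[...,1]>0)&(C[...,1]<180)
    print("circ",cv2.minEnclosingCircle(C[a][:,:2].astype(np.float32)),np.median(C[a],0))
    print("key",cv2.minAreaRect(C[b][:,:2].astype(np.float32)),np.median(C[b],0))
    d=(abs(C[...,2]-70)<4)&(abs(C[...,1]-135)<50)&(abs(C[...,0]-480)<50)
    print("dial",cv2.minEnclosingCircle(C[d][:,:2].astype(np.float32)))
E
```

```text
top ((536.4536743164062, 62.0555419921875), (226.7217254638672, 352.5819091796875), 6.499658584594727)
tin ((490.08270263671875, -65.39759063720703), 36.745845794677734) [481.12214111 -70.40222966  75.08762434]
circ ((602.411865234375, -53.1887321472168), 39.73763656616211) [602.31684396 -54.11905632  17.08806433]
key ((579.3988037109375, 76.45103454589844), (134.49166870117188, 60.076602935791016), 85.92671203613281) [586.32254862 103.67009314  21.66768871]
dial ((474.7884521484375, 143.2381591796875), 35.96239471435547)
side ((542.7698364257812, 59.92948913574219), (230.02230834960938, 357.97686767578125), 6.579969882965088)
tin ((499.5351257324219, -63.308231353759766), 38.288841247558594) [488.7029343  -81.65193989  75.92556929]
circ ((593.0230712890625, -26.929723739624023), 47.525230407714844) [600.74525948 -34.65479619  18.71526162]
key ((577.2635498046875, 77.82694244384766), (78.4198226928711, 140.92352294921875), 6.999521255493164) [585.0904556  112.72800579  23.25847318]
dial ((483.5650939941406, 132.74917602539062), 44.46876525878906)
```

```bash
python3 -m jog '[[0,0,-6,0.124],[0,0,-6,0.124],[2.75,-5.6,0,0],[2.75,-5.6,0,0],[2.75,-5.6,0,0]]' 1 && python3 -m jog '[[2.75,-5.6,0,0],[2.75,-5.6,0,0],[2.75,-5.6,0,0],[2.75,-5.6,0,0],[2.75,-5.6,0,0]]' && python3 -m jog '[[2.75,-5.6,0,0],[2.75,-5.6,0,0],[0,0,0,0],[0,0,0,0]]'
python3 - <<'E'
from h import *
import pickle
im=get_image("wrist");save(im,"w1");pickle.dump(im,open("w1.pkl","wb"));print(im["xyz"],im["orientation"],im["fx"])
C=cloud(im);q,r=fitcase(C.reshape(-1,3));print(r,len(q))
E
```

```text
clock: 0.72
position: [302.0, -453.2, 350.8]
tcp_rot: [-180.0, -0.0, 6.5]
ft_force: [-0.0, -0.2, 0.2]
gripper_width: 85.6
gripper_force: 0.0
clock: 1.35
position: [406.6, -159.2, 351.0]
tcp_rot: [-180.0, -0.0, 6.5]
ft_force: [0.5, 0.3, -1.0]
gripper_width: 85.4
gripper_force: 0.0
clock: 1.85
position: [448.2, -43.7, 350.8]
tcp_rot: [180.0, 0.1, 6.6]
ft_force: [-0.0, 0.6, -0.2]
gripper_width: 85.5
gripper_force: 0.0
[531.18704405 -34.46677146 493.69690586] [ 1.61233862e+02  8.31951382e-03 -8.34074488e+01] 282.7117746345359
((535.2994384765625, 62.10337829589844), (220.07666015625, 356.9644470214844), 6.703643798828125) 27132
```

View pics/w1.png

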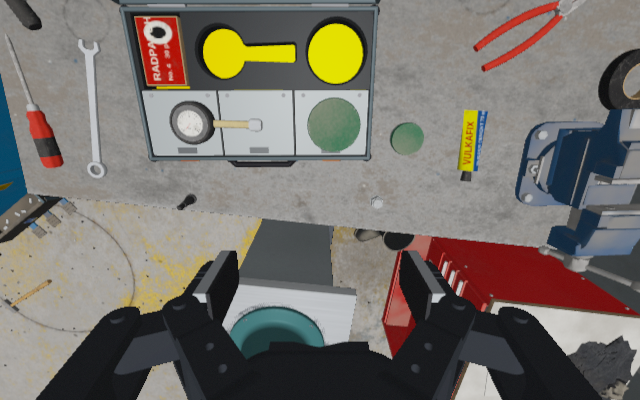

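The whole case is in view. The tin is at (334,124), its twin at (407,139), the round floor at (335,52), the keyhole dial at (222,52), the gauge dial at (190,122) and its foot at (256,126).

```bash
cat >> h.py <<'E'
def floors(im):
    C=cloud(im)
    y=mask(im,(22,120,120),(35,255,255))&(C[...,2]<34)&(C[...,2]>8)&(abs(C[...,0]-590)<80)
    n,l,st,c=cv2.connectedComponentsWithStats(y.astype(np.uint8))
    out=[]
    for i in range(1,n):
        if st[i][4]<300: continue
        P=C[l==i]; out.append((np.median(P[:,2]).round(1),cv2.minEnclosingCircle(P[:,:2].astype(np.float32)),cv2.minAreaRect(P[:,:2].astype(np.float32)),np.mean(P,0)))
    return out
def tin(im,ztop=76,r=80):
    C=cloud(im); g=mask(im,(45,40,30),(85,255,255))&(abs(C[...,2]-ztop)<6)&(abs(C[...,1]+60)<r)&(abs(C[...,0]-540)<130)
    return cv2.minEnclosingCircle(C[g][:,:2].astype(np.float32)),np.mean(C[g],0)
E
python3 - <<'E'
from h import *
import pickle
im=pickle.load(open("w1.pkl","rb"));C=cloud(im)
for f in floors(im):print(f)
print(tin(im))
d=(abs(C[...,2]-70)<3)&(abs(C[...,1]-135)<50)&(abs(C[...,0]-480)<50)
print("dial",cv2.minEnclosingCircle(C[d][:,:2].astype(np.float32)),C[d].mean(0))
print("foot",plane(im,256,126,58),C[126,256], "stem",C[124,230])
# case corners on rim z=49: left-front, right-front, seam y=0 etc
for p in [(148,159),(371,159),(376,10),(142,90),(369,90),(292,90),(218,90)]:print(p,plane(im,*p,47).round(1))
E
```

```text
(np.float64(18.2), ((598.2379760742188, -51.68022537231445), 41.5558967590332), ((598.0902099609375, -52.12433624267578), (81.45281219482422, 81.37003326416016), 49.68869400024414), array([599.26249383, -51.85090147,  18.19297974]))
(np.float64(23.3), ((585.7275390625, 77.87773895263672), 69.15962219238281), ((591.2076416015625, 79.59323120117188), (65.13484191894531, 137.46737670898438), 19.03410530090332), array([582.35268525,  91.91672789,  23.30305644]))
(((497.66632080078125, -60.08037185668945), 38.01472091674805), array([496.13796397, -62.88994464,  76.00948919]))
dial ((477.36871337890625, 148.0102081298828), 31.40061378479004) [477.72782208 147.279899    70.1683679 ]
foot [481.9749528   54.62983119  58.        ] [483.19867953  52.41432091  68.83420629] stem [481.11393105  91.769985    63.89115565]
(148, 159) [409.3 226.3  47. ]
(371, 159) [ 450.3 -128.1   47. ]
(376, 10) [654.3 -99.1  47. ]
(142, 90) [513.5 227.   47. ]
(369, 90) [ 552.1 -107.2   47. ]
(292, 90) [539.    6.2  47. ]
(218, 90) [526.4 115.1  47. ]
```

```bash
python3 -m jog '[[-0.42,1.2,5,0],[-0.42,1.2,5,0],[0,0,5,0],[0,0,5,0],[0,0,5,0]]' 0.03 && python3 -m jog '[[0,0,1.5,0],[0,0,1.5,0],[0,0,1.9,0],[0,0,0,0],[0,0,0,0]]'
python3 - <<'E'
from h import *
s=monitor.get_state();p=s["position"]-np.array([535.3,62,0]);print(R.from_euler("z",-6.6,degrees=True).apply(p))
E
```

```text
clock: 2.52
position: [442.4, -70.8, 100.0]
tcp_rot: [180.0, -0.0, 6.3]
ft_force: [1.1, -0.5, 0.4]
gripper_width: 44.1
gripper_force: 0.0
clock: 3.15
position: [444.4, -68.9, 53.8]
tcp_rot: [180.0, -0.1, 6.5]
ft_force: [-0.0, 0.3, 0.3]
gripper_width: 43.9
gripper_force: 0.0
[-105.37291258 -119.62668542   53.78339751]
```

```bash
python3 -m jog '[[0.8,0,0.1,0],[0.8,0,0,0],[0.7,0,0,0],[0.7,0,0,0],[0.7,0,0,0]]' && python3 -m jog '[[0.7,0,0,0],[0.7,0,0,0],[0.7,0,0,0],[0.7,0,0,0],[0.7,0,0,0]]' && python3 -m jog '[[0.7,0,0,0],[0.7,0,0,0],[0.7,0,0,0],[0.5,0,0,0],[0,0,0,0]]'
python3 - <<'E'
from h import *
s=monitor.get_state();p=s["position"]-np.array([535.3,62,0]);print(R.from_euler("z",-6.6,degrees=True).apply(p))
for n in("wrist","side"):
    im=get_image(n)
    try:
        t=tin(im);print(n,t)
        print(R.from_euler("z",-6.6,degrees=True).apply(np.r_[t[0][0],0]-np.array([535.3,62,0])))
    except Exception as e:print(e)
save(im,"s2",(265,95,395,245),4)
E
```

```text
clock: 3.78
position: [480.1, -64.2, 51.2]
tcp_rot: [-180.0, 0.0, 6.5]
ft_force: [-0.2, -0.6, 0.6]
gripper_width: 44.3
gripper_force: 0.7
clock: 4.4
position: [514.9, -60.3, 51.3]
tcp_rot: [180.0, -0.0, 6.5]
ft_force: [-1.0, 0.5, 0.8]
gripper_width: 44.4
gripper_force: 0.6
clock: 5.03
position: [540.9, -57.3, 51.4]
tcp_rot: [180.0, -0.0, 6.5]
ft_force: [0.7, -0.8, -0.4]
gripper_width: 44.0
gripper_force: 0.0
[  -8.13845664 -119.18179888   51.36369089]
wrist (((588.2380981445312, -52.873817443847656), 36.50461959838867), array([583.62680351, -52.82053737,  76.13276318]))
[  39.38399572 -120.19707588    0.        ]
side (((589.336669921875, -56.7584228515625), 37.04174041748047), array([583.2622047 , -67.95704222,  76.26419026]))
[  40.02880152 -124.18220381    0.        ]
```

View pics/s2.png

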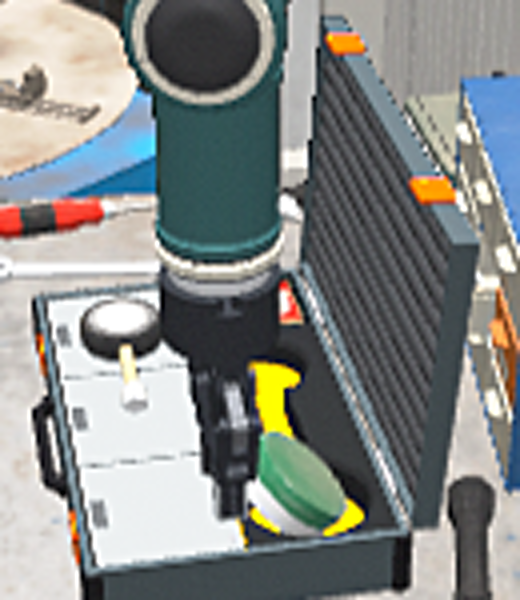

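The tin has tipped nose-down into its cut-out, with its far side low. I'll measure the tilt.

```bash
cat >> h.py <<'E'
def case(P): return R.from_euler("z",-6.6,degrees=True).apply(np.asarray(P)-np.array([535.3,62,0]))
def tinplane(im):
    C=cloud(im);g=mask(im,(45,60,30),(85,255,255))
    P=case(C.reshape(-1,3)).reshape(C.shape);g&=(abs(P[...,1]+120)<50)&(abs(P[...,0]-45)<60)&(P[...,2]>25)
    Q=P[g];A=np.c_[Q[:,:2],np.ones(len(Q))]
    for _ in range(5):
        k=np.linalg.lstsq(A,Q[:,2],rcond=None)[0];e=abs(A@k-Q[:,2]);m=e<max(2,np.percentile(e,80));Q=Q[m];A=A[m]
    print("n",len(Q),"slope",k[:2].round(3),"mid",((Q.min(0)+Q.max(0))/2).round(1),"lo",Q.min(0).round(1),"hi",Q.max(0).round(1))
E
python3 - <<'E'
from h import *
for n in("wrist","side"): tinplane(get_image(n))
E
```

```text
n 5465 slope [-0.845  0.063] mid [  36.  -123.7   74.7] lo [  18.3 -157.7   59.3] hi [ 53.8 -89.7  90. ]
n 88 slope [-0.683  0.183] mid [  39.9 -132.8   71.7] lo [  16.2 -162.2   53.2] hi [  63.7 -103.4   90.3]
```

```bash
python3 -m jog '[[0.3,0,0,0],[0.3,0,0,0],[0.3,0,0,0],[0.3,0,0,0],[0.2,0,0,0]]'
python3 - <<'E'
from h import *
print(case(monitor.get_state()["position"]))
for n in("wrist",): tinplane(get_image(n))
E
```

```text
clock: 5.85
position: [554.4, -55.7, 51.3]
tcp_rot: [-180.0, 0.0, 6.5]
ft_force: [-1.4, -0.2, -0.4]
gripper_width: 43.9
gripper_force: 0.4
[   5.46057187 -119.14285      51.26692417]
n 5383 slope [-0.86   0.047] mid [  47.3 -123.3   74.5] lo [  29.  -157.1   59. ] hi [ 65.7 -89.6  89.9]
```

```bash
python3 - <<'E'
from h import *
a=get_image("wrist")["pixels"][:,:,::-1];b=get_image("side")["pixels"][120:250,270:390,::-1]
H=np.zeros((560,800,3),np.uint8);H[:280,:448]=cv2.resize(a,(448,280));b=cv2.resize(np.ascontiguousarray(b),(352,382),interpolation=cv2.INTER_CUBIC);H[:382,448:]=b
c=cv2.resize(np.ascontiguousarray(get_image("top")["pixels"][125:250,245:375,::-1]),(291,280),interpolation=cv2.INTER_CUBIC);H[280:,:291]=c
cv2.imwrite("pics/w3.png",H)
E
```

```text
(no output)
```

View pics/w3.png

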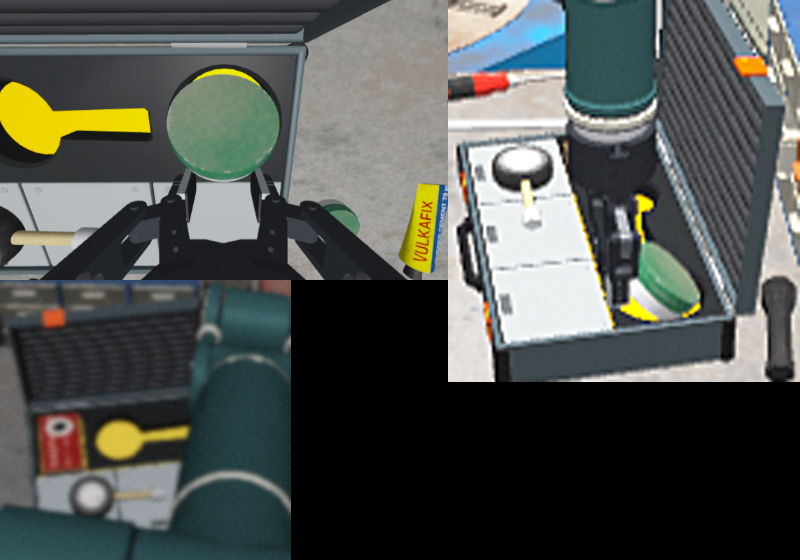

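The tin's rear rests on the fingertips, which have slipped under it. I'll back off and let it settle.

```bash
python3 -m jog '[[-0.8,0,0,0],[-1.2,0,0,0],[-1.5,0,0,0],[-1.5,0,0,0],[0,0,0,0]]'
python3 - <<'E'
from h import *
print(case(monitor.get_state()["position"]))
for n in("wrist","side"): tinplane(get_image(n))
E
```

```text
clock: 6.68
position: [502.7, -61.5, 51.0]
tcp_rot: [-180.0, 0.1, 6.5]
ft_force: [0.4, -0.1, -0.5]
gripper_width: 43.9
gripper_force: 0.0
[ -46.62333899 -118.92457229   51.01842087]
n 7958 slope [-0.577  0.079] mid [  40.5 -121.8   67.9] lo [  16.1 -158.2   53.3] hi [ 64.9 -85.5  82.5]
n 109 slope [-0.452  0.176] mid [  41.4 -129.7   67. ] lo [  15.2 -160.8   52.4] hi [ 67.5 -98.6  81.7]
```

```bash
python3 -m jog '[[0,0,-1.1,0],[1.2,0,0,0],[1.2,0,0,0],[1.2,0,0,0],[0.4,0,0,0]]' && python3 -m jog '[[0.3,0,0,0],[0.3,0,0,0],[0.3,0,0,0],[0.3,0,0,0],[0,0,0,0]]'
python3 - <<'E'
from h import *
print(case(monitor.get_state()["position"]))
for n in("wrist","side"): tinplane(get_image(n))
E
```

```text
clock: 7.4
position: [545.5, -56.7, 62.1]
tcp_rot: [180.0, -0.0, 6.5]
ft_force: [-0.0, 0.2, 0.2]
gripper_width: 44.3
gripper_force: 0.0
clock: 8.02
position: [556.3, -55.6, 62.3]
tcp_rot: [180.0, -0.0, 6.5]
ft_force: [-0.7, -0.2, -0.5]
gripper_width: 43.9
gripper_force: 0.2
[   7.36398171 -119.19966048   62.34020736]
n 4872 slope [-0.557  0.037] mid [  39.7 -124.8   68.8] lo [  18.7 -157.    56.3] hi [ 60.7 -92.6  81.3]
n 78 slope [-0.5    0.149] mid [  45.7 -133.9   64.3] lo [  23.8 -161.4   51.4] hi [  67.6 -106.4   77.1]
```

```bash
python3 -m jog '[[0.3,0,0,0],[0.3,0,0,0],[0.3,0,0,0],[0.3,0,0,0],[0,0,0,0]]'
python3 - <<'E'
from h import *
print(case(monitor.get_state()["position"]))
for n in("wrist","side"): tinplane(get_image(n))
E
```

```text
clock: 8.75
position: [562.9, -54.7, 60.8]
tcp_rot: [-180.0, 0.7, 6.6]
ft_force: [-12.2, -3.3, 5.4]
gripper_width: 44.2
gripper_force: 6.5
[  14.04911252 -119.13512372   60.76329573]
n 4878 slope [-0.516 -0.001] mid [  45.9 -124.3   67.7] lo [  24.1 -156.7   56.2] hi [ 67.7 -91.9  79.2]
n 75 slope [-0.483  0.137] mid [  58.  -138.4   61.5] lo [  31.3 -160.2   47.4] hi [  84.6 -116.6   75.6]
```

```bash
python3 -m jog '[[-1.8,0,0,0],[0,0,-3.5,0],[0.8,0,-0.5,0],[1.8,0,0,0],[0,0,0,0]]' -1 && python3 -m jog '[[0,0,0.8,0],[0,0,0.4,0],[0,0,0.4,0],[0,0,0.4,0]]'
python3 - <<'E'
from h import *
print(case(monitor.get_state()["position"]))
for n in("wrist","side"): tinplane(get_image(n))
E
```

```text
clock: 9.48
position: [577.7, -53.0, 101.6]
tcp_rot: [-180.0, -0.0, 6.6]
ft_force: [-0.2, 0.4, 0.2]
gripper_width: -0.0
gripper_force: 0.0
clock: 9.98
position: [575.7, -53.3, 81.8]
tcp_rot: [-180.0, 0.0, 6.5]
ft_force: [0.2, 0.4, -0.6]
gripper_width: 0.3
gripper_force: 0.0
[  26.91978393 -119.15080731   81.78348735]
n 2872 slope [-0.02  -0.013] mid [  48.2 -120.4   47.3] lo [  12.1 -157.4   44.8] hi [ 84.3 -83.3  49.8]
n 130 slope [-0.03   0.013] mid [  43.9 -129.7   47.6] lo [  14.8 -160.2   44.9] hi [ 72.9 -99.1  50.2]
```

The tin has dropped flat into its cut-out (top at 47 mm, level). On to the gauge.

```bash
python3 -m jog '[[0,0,-6,0],[0,0,-6,0],[-1.87,-5.27,0,0],[-1.87,-5.27,0,0],[-1.87,-5.27,0,0]]' 1 && python3 -m jog '[[-1.87,-5.27,0,0],[0,0,0,-0.168],[0,0,0,-0.168],[0,0,0,-0.168],[0,0,0,-0.168]]' && python3 -m jog '[[0,0,0,-0.168],[0,0,0,-0.168],[0,0,0,-0.168],[0,0,0,-0.168],[0,0,0,-0.168]]'
python3 - <<'E'
from h import *
s=monitor.get_state();print(s["position"],s["tcp_rot"],s["joint_pos"].round(1))
for n in("wrist",):
    im=get_image(n);tinplane(im);C=cloud(im)
    d=(abs(C[...,2]-70)<3)&(abs(C[...,1]-135)<60)&(abs(C[...,0]-480)<50)
    print("dial",cv2.minEnclosingCircle(C[d][:,:2].astype(np.float32)),C[d].mean(0))
    save(im,"w4")
E
```

```text
clock: 10.7
position: [501.8, 98.6, 203.0]
tcp_rot: [-180.0, -0.1, 6.5]
ft_force: [0.3, 1.2, 0.2]
gripper_width: 85.2
gripper_force: 0.0
clock: 11.32
position: [477.8, 147.8, 202.6]
tcp_rot: [180.0, -0.0, 45.4]
ft_force: [0.2, 0.4, -0.1]
gripper_width: 85.8
gripper_force: 0.0
clock: 11.95
position: [477.9, 147.6, 202.6]
tcp_rot: [180.0, -0.0, 93.5]
ft_force: [-1.0, 0.2, -0.6]
gripper_width: 85.1
gripper_force: 0.0
[477.86893309 147.64773814 202.62271851] [ 1.79963313e+02 -7.72679857e-03  9.34654932e+01] [ 14.3  -2.8 114.8   0.   68.   10.8]
n 669 slope [-0.023 -0.031] mid [  33.3 -117.5   46.7] lo [   7.9 -157.1   43.9] hi [ 58.7 -77.8  49.4]
dial ((476.0452880859375, 148.93148803710938), 31.30303192138672) [476.03138796 150.34146261  70.02612432]
```

View pics/w4.png

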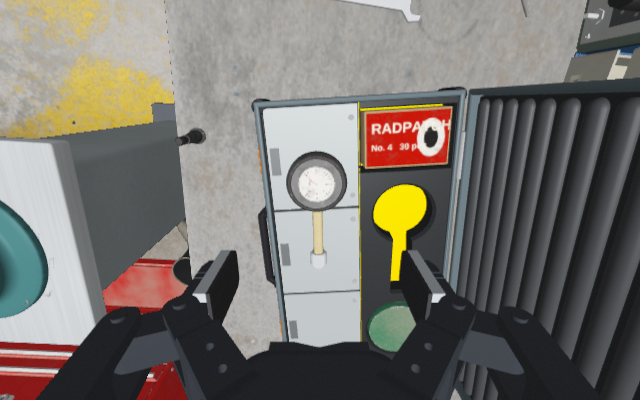

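The dial is under the tool at (317,182) with the stem in line with the tool. I'll descend and grip its upper part.

```bash
python3 -m jog '[[0.1,-0.14,5,0],[0,0,5,0],[0,0,3.5,0],[0,0,1.4,0],[0,0,0,0]]' 1 && python3 -m jog '[[0,0,0,0],[0,0,0,0],[0,0,0,0],[0,0,0,0]]' -0.2 50 && python3 -m jog '[[0,0,-2,0],[0,0,-3,0],[0,0,-3,0],[0,0,0,0]]'
python3 - <<'E'
from h import *
s=monitor.get_state();print(s["position"],s["tcp_rot"],s["gripper_width"],s["gripper_force"])
a=get_image("wrist");b=get_image("side")
H=np.zeros((400,800,3),np.uint8);H[:300,:480]=cv2.resize(a["pixels"][...,::-1],(480,300))
H[:,480:]=cv2.resize(np.ascontiguousarray(b["pixels"][110:250,270:382,::-1]),(320,400),interpolation=cv2.INTER_CUBIC);cv2.imwrite("pics/w5.png",H)
E
```

```text
clock: 12.62
position: [476.1, 148.5, 53.0]
tcp_rot: [-179.9, 0.0, 93.1]
ft_force: [-0.2, -0.4, 1.0]
gripper_width: 85.4
gripper_force: 0.0
clock: 13.12
position: [478.5, 149.2, 55.8]
tcp_rot: [179.7, -0.1, 93.1]
ft_force: [0.4, -0.2, 6.5]
gripper_width: 60.9
gripper_force: 54.7
clock: 13.62
position: [479.0, 149.3, 136.7]
tcp_rot: [179.6, -0.1, 93.1]
ft_force: [-0.8, -1.0, -2.0]
gripper_width: 60.9
gripper_force: 54.5
[479.03724856 149.3091177  136.68603544] [ 1.79582801e+02 -8.42344383e-02  9.31466450e+01] 60.87219893072986 54.47478890419006
```

View pics/w5.png

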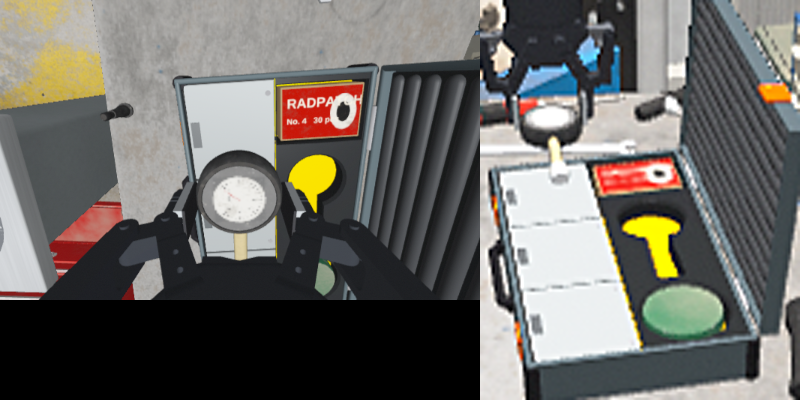

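```bash
cat >> h.py <<'E'
def held(im,zt):
    s=monitor.get_state();p=s["position"];C=cloud(im)
    m=(abs(C[...,2]-zt)<4)&(np.hypot(C[...,0]-p[0],C[...,1]-p[1])<50)
    T=R.from_euler("xyz",s["tcp_rot"],degrees=True)
    Q=C[m]
    v=mask(im,(0,0,60),(180,80,255))
    hsv=cv2.cvtColor(im["pixels"],cv2.COLOR_RGB2HSV)
    w=m&(hsv[...,2]>150); print("white glass centre",cv2.minEnclosingCircle(C[w][:,:2].astype(np.float32)),C[w].mean(0))
    k=np.linalg.lstsq(np.c_[C[w][:,:2],np.ones(w.sum())],C[w][:,2],rcond=None)[0];print("slope",k[:2].round(3))
E
python3 - <<'E'
from h import *
im=get_image("wrist");held(im,150)
C=cloud(im); m=(C[...,2]>120)&(abs(C[...,1]-130)<130)&(abs(C[...,0]-478)<60)
for z in range(120,170,5): print(z,((C[...,2][m]>=z)&(C[...,2][m]<z+5)).sum(),end="; ")
# stem points: pixels along column x~320 below dial
for v in(290,310,325,335):print(v,C[v,320].round(1),C[v,310].round(1))
b=get_image("side");C=cloud(b);m=(C[...,2]>115)&(C[...,2]<150)&(abs(C[...,0]-480)<15)&(C[...,1]<110)&(C[...,1]>30)
print(m.sum(),C[m].min(0),C[m].max(0),[np.median(C[m&(C[...,1]<y+10)&(C[...,1]>y)],0).round(1) for y in(50,60,70,80,90)])
E
```

```text
white glass centre ((486.41845703125, 150.6978759765625), 34.967041015625) [476.99988133 148.13239337 147.64515121]
slope [0.    0.006]
120 0; 125 9; 130 193; 135 597; 140 1007; 145 9381; 150 432; 155 452; 160 520; 165 573; 290 [478.6 133.4 148.1] [473.2 133.  147.9]
310 [479.3 120.3 148.2] [473.8 119.3 147.4]
325 [480.3 103.4 141.3] [475.8  13.4  46.5]
335 [480.8  94.8 140.2] [4.764e+02 2.000e-01 4.620e+01]
73 [477.93613634  42.78246    127.74665619] [494.70355239 105.06282062 146.09358572] [array([486.8,  55.1, 142.2]), array([485.5,  62.1, 141.8]), array([484.1,  74.3, 139. ]), array([481.6,  84.7, 138.9]), array([481.8,  95.2, 140.1])]
```

```bash
python3 - <<'E'
from h import *
import pickle
from scipy.optimize import least_squares
im=pickle.load(open("w1.pkl","rb"))
C=cloud(im);P=case(C.reshape(-1,3)).reshape(C.shape)
y=mask(im,(22,120,120),(35,255,255))&(abs(P[...,2]-23)<6)&(P[...,0]>5)&(P[...,1]>-70)&(P[...,1]<95)
Q=P[y]
for a in(-50,-40,-30,-20,-10,0):
    q=Q[(Q[:,1]>a)&(Q[:,1]<a+8)];print(a,q[:,0].min().round(1),q[:,0].max().round(1))
q=Q[Q[:,1]>20];print(cv2.minEnclosingCircle(q[:,:2].astype(np.float32)),Q[:,1].min(),Q[:,1].max())
print(case([477.5,149.5,0]),case(monitor.get_state()["position"]))
E
```

```text
-50 39.0 61.1
-40 38.9 60.9
-30 40.3 61.1
-20 40.4 59.6
-10 40.3 59.8
0 40.4 59.6
((49.38808059692383, 45.9384765625), 33.930213928222656) -58.59739662939519 78.879580370037
[-47.35994518  93.56348429   0.        ] [-49.79712488  92.63418039 131.8526191 ]
```

```bash
python3 -m jog '[[0,0,0,-0.058],[-1.6,3.33,0,0],[-1.6,3.33,0,0],[-1.6,3.33,0,0],[0,0,0,0]]' && python3 -m jog '[[0,0,2,0],[0,0,2,0],[0,0,0,0],[0,0,0,0]]'
python3 - <<'E'
from h import *
im=get_image("wrist");s=monitor.get_state();print(case(s["position"]),s["tcp_rot"],s["gripper_width"]);C=cloud(im)
hsv=cv2.cvtColor(im["pixels"],cv2.COLOR_RGB2HSV)
P=case(C.reshape(-1,3)).reshape(C.shape)
w=(abs(P[...,0]-50)<26)&(abs(P[...,1]-45)<28)&(P[...,2]>95)&(P[...,2]<120)&(hsv[...,2]>140)&(hsv[...,1]<60)
print(w.sum(),np.median(P[w],0),cv2.minEnclosingCircle(P[w][:,:2].astype(np.float32)))
w=(abs(P[...,2]-23)<5)&mask(im,(22,120,120),(35,255,255));print(w.sum(),P[w].min(0),P[w].max(0))
for v in(315,320,325,330,335):print(v,P[v,300:345:6].round(0)[:,[0,1,2]].tolist())
E
```

```text
clock: 14.45
position: [582.3, 111.1, 131.5]
tcp_rot: [-179.9, 0.0, 96.4]
ft_force: [-0.7, -0.2, -2.0]
gripper_width: 60.5
gripper_force: 54.6
clock: 14.95
position: [580.4, 112.4, 92.8]
tcp_rot: [-180.0, -0.0, 96.5]
ft_force: [0.3, 0.4, -1.4]
gripper_width: 60.8
gripper_force: 54.6
[51.24612678 44.82464386 93.56028025] [ 1.79971882e+02 -1.11990980e-03  9.64977525e+01] 60.8113069848762
6410 [ 50.95315675  45.42599881 107.16159911] ((49.91456985473633, 43.47305679321289), 27.148941040039062)
2194 [ 14.06870456 -61.71775761  21.26888966] [81.85074071 74.20608356 25.73971068]
315 [[35.0, -44.0, 44.0], [40.0, -59.0, 27.0], [47.0, 5.0, 98.0], [51.0, 6.0, 100.0], [54.0, 6.0, 100.0], [61.0, -49.0, 38.0], [65.0, -43.0, 45.0], [70.0, -42.0, 47.0]]
320 [[35.0, -50.0, 43.0], [40.0, -61.0, 31.0], [47.0, -0.0, 97.0], [51.0, 3.0, 100.0], [54.0, 3.0, 101.0], [61.0, -57.0, 35.0], [66.0, -47.0, 46.0], [70.0, -47.0, 47.0]]
325 [[35.0, -55.0, 43.0], [40.0, -61.0, 37.0], [47.0, -4.0, 97.0], [51.0, -1.0, 100.0], [54.0, -1.0, 100.0], [61.0, -58.0, 40.0], [66.0, -52.0, 46.0], [71.0, -52.0, 46.0]]
330 [[35.0, -59.0, 44.0], [40.0, -61.0, 43.0], [47.0, -9.0, 96.0], [51.0, -5.0, 101.0], [54.0, -4.0, 101.0], [61.0, -60.0, 44.0], [66.0, -57.0, 46.0], [71.0, -56.0, 47.0]]
335 [[35.0, -63.0, 46.0], [40.0, -62.0, 47.0], [47.0, -14.0, 95.0], [51.0, -9.0, 100.0], [54.0, -9.0, 100.0], [61.0, -63.0, 46.0], [66.0, -62.0, 47.0], [71.0, -64.0, 45.0]]
```

```bash
python3 -m jog '[[0,-0.08,2,0],[0,0,1.5,0],[0,0,0.5,0],[0,0,0.4,0],[0,0,0.4,0]]' && python3 -m jog '[[0,0,0.3,0],[0,0,0,0]]'
python3 - <<'E'
from h import *
s=monitor.get_state();print(case(s["position"]),s["tcp_rot"],s["gripper_width"],s["ft_force"])
E
```

```text
clock: 15.62
position: [579.5, 112.2, 45.0]
tcp_rot: [-179.9, -0.0, 96.5]
ft_force: [-4.0, 0.6, 0.9]
gripper_width: 60.6
gripper_force: 54.8
clock: 15.88
position: [579.3, 112.0, 41.8]
tcp_rot: [-179.9, -0.0, 96.4]
ft_force: [-4.1, 0.7, -0.5]
gripper_width: 60.5
gripper_force: 54.7
[49.48238193 44.65093773 41.82582575] [-1.79897014e+02 -1.13548814e-02  9.64366768e+01] 60.47057811496273 [-4.12557897  0.72940901 -0.48670265]
```

```bash
python3 -m jog '[[0,-0.1,0,0],[0,0,0,0],[0,0,0.3,0],[0,0,0,0]]' && python3 -m jog '[[0,0,0,0],[0,0,0,0],[0,0,-0.5,0],[0,0,-3,0],[0,0,-5,0]]' 0.7
python3 - <<'E'
from h import *
s=monitor.get_state();print(case(s["position"]),s["ft_force"])
im=get_image("wrist");C=cloud(im);P=case(C.reshape(-1,3)).reshape(C.shape);hsv=cv2.cvtColor(im["pixels"],cv2.COLOR_RGB2HSV)
w=(abs(P[...,0]-50)<26)&(abs(P[...,1]-45)<28)&(P[...,2]>35)&(P[...,2]<80)&(hsv[...,2]>140)&(hsv[...,1]<60)
Q=P[w];print(len(Q),np.median(Q,0),cv2.minEnclosingCircle(Q[:,:2].astype(np.float32)),np.linalg.lstsq(np.c_[Q[:,:2],np.ones(len(Q))],Q[:,2],rcond=None)[0])
save(im,"w6")
E
```

```text
clock: 16.38
position: [579.4, 112.1, 40.8]
tcp_rot: [180.0, -0.0, 96.4]
ft_force: [-8.4, 0.7, 8.6]
gripper_width: 60.7
gripper_force: 60.4
clock: 17.0
position: [577.7, 111.6, 123.1]
tcp_rot: [-179.8, 0.0, 96.5]
ft_force: [0.7, 0.6, -0.2]
gripper_width: 72.5
gripper_force: 0.0
[ 47.78410972  44.42110777 123.12487003] [ 0.74810109  0.55808751 -0.17380046]
2806 [50.14366911 45.52099281 47.15643252] ((50.04203414916992, 44.67478561401367), 25.845867156982422) [1.77393125e-04 1.96121129e-03 4.70837584e+01]
```

View pics/w6.png

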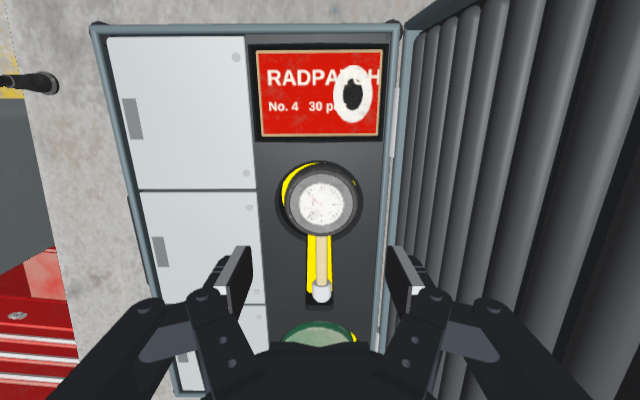

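The glass reads 47 mm and level, so the gauge is home at (320,205) with its foot in the channel at (321,292). Next is the lid: I need its angle and the clearance behind it.

```bash
python3 - <<'E'
from h import *
import pickle
s=pickle.load(open("side0.pkl","rb"));t=pickle.load(open("top0.pkl","rb"))
A=np.r_[case(cloud(s).reshape(-1,3)),case(cloud(t).reshape(-1,3)),case(cloud(pickle.load(open("w1.pkl","rb"))).reshape(-1,3))]
A=A[(abs(A[:,1])<176)]
for z in range(60,300,20):
    q=A[(A[:,2]>z)&(A[:,2]<z+20)&(A[:,0]>90)&(A[:,0]<400)]
    h,e=np.histogram(q[:,0],np.arange(90,400,10));print(z,{int(a):int(b) for a,b in zip(e,h) if b>3})
q=A[(A[:,0]>110)&(A[:,0]<330)]
for y in(-150,-100,-50,0,50,100,150):
    k=q[abs(q[:,1]-y)<12]; print(y,[(x,int(np.percentile(k[(k[:,0]>x)&(k[:,0]<x+20),2],98)) if ((k[:,0]>x)&(k[:,0]<x+20)).sum()>3 else None) for x in range(110,330,20)])
E
```

```text
60 {100: 181, 110: 337, 120: 7, 200: 49, 210: 64, 220: 64, 230: 80, 240: 58, 250: 41, 260: 100, 270: 72, 280: 20}
80 {100: 127, 110: 422, 120: 11, 200: 57, 210: 52, 220: 23, 230: 41, 240: 29, 250: 25, 260: 87, 270: 69, 280: 26, 290: 5}
100 {100: 57, 110: 556, 120: 11, 200: 65, 210: 57, 220: 39, 230: 106, 240: 27, 250: 28, 260: 82, 270: 75, 280: 28, 290: 4}
120 {100: 21, 110: 595, 120: 34, 200: 36, 210: 86, 220: 94, 230: 88, 240: 35, 250: 46, 260: 92, 270: 86, 280: 33, 290: 10}
140 {100: 9, 110: 621, 120: 110, 130: 4, 200: 81, 210: 102, 220: 108, 230: 86, 240: 28, 250: 27, 260: 63, 270: 122, 280: 41, 290: 19}
160 {110: 455, 120: 224, 130: 4, 190: 16, 200: 128, 210: 164, 220: 146, 230: 135, 240: 54, 250: 43, 260: 50, 270: 149, 280: 84, 290: 53, 300: 30, 310: 29, 320: 24, 330: 33, 340: 20, 350: 31, 360: 16, 370: 15, 380: 5}
180 {110: 324, 120: 316, 200: 76, 210: 170, 220: 260, 230: 346, 240: 358, 250: 367, 260: 382, 270: 432, 280: 484, 290: 396, 300: 377, 310: 383, 320: 346, 330: 317, 340: 316, 350: 251, 360: 208, 370: 130, 380: 53}
200 {110: 202, 120: 443, 130: 4, 280: 90, 290: 56, 300
[... 579 characters left out ...]
(310, 188)]
-50 [(110, 261), (130, 261), (150, None), (170, 2), (190, 187), (210, 188), (230, 188), (250, 187), (270, 190), (290, 189), (310, 188)]
0 [(110, 261), (130, 261), (150, None), (170, 2), (190, 188), (210, 187), (230, 188), (250, 190), (270, 188), (290, 188), (310, 189)]
50 [(110, 260), (130, 263), (150, None), (170, None), (190, None), (210, 187), (230, 189), (250, 189), (270, 187), (290, 188), (310, 189)]
100 [(110, 265), (130, 265), (150, None), (170, None), (190, None), (210, 188), (230, 187), (250, 190), (270, 189), (290, 188), (310, 528)]
150 [(110, 260), (130, 260), (150, None), (170, None), (190, None), (210, 165), (230, 188), (250, 187), (270, 188), (290, 187), (310, 188)]
```

```bash
python3 -m jog '[[0,-1,-5.5,0],[0,0,-6,0],[-1.2,0,-6,0],[-1.2,0,-2,0],[0,5.4,0,0]]' -1 && python3 -m jog '[[0,5,0,0],[0,3.2,0,0],[0,0,0,0],[0,0,4,0],[0,0,3.8,0]]' && python3 -m jog '[[0,0,0,0]]'
python3 - <<'E'
from h import *
s=monitor.get_state();print(case(s["position"]),s["tcp_rot"],s["ft_force"])
E
```

```text
clock: 17.68
position: [625.9, 92.2, 323.9]
tcp_rot: [179.6, 0.0, 96.4]
ft_force: [0.9, 0.1, 0.2]
gripper_width: 0.1
gripper_force: 0.0
clock: 18.3
position: [706.6, 102.0, 240.4]
tcp_rot: [180.0, 0.0, 96.5]
ft_force: [-0.7, -0.2, -0.9]
gripper_width: -0.4
gripper_force: 0.0
clock: 18.42
position: [703.5, 101.8, 236.1]
tcp_rot: [-179.4, 0.0, 96.5]
ft_force: [-0.7, 0.2, 0.6]
gripper_width: 0.3
gripper_force: 0.0
[171.65388036  20.16661523 236.05968183] [-1.79444919e+02  8.49900075e-04  9.64718937e+01] [-0.70250052  0.18847527  0.6015362 ]
```

```bash
python3 -m jog '[[0,-1.6,0,0],[0,-1.6,0,0],[0,-2.4,0.1,0],[0,-2.5,0.2,0],[0,-2.3,0.6,0]]' && python3 -m jog '[[0,-2.3,0.8,0],[0,-2.1,1.2,0],[0,-2,1.4,0],[0,-1.7,1.7,0],[0,-1.7,1.8,0]]' && python3 -m jog '[[0,-1.2,2.1,0],[0,-1.1,2.2,0],[0,0,0,0]]'
python3 - <<'E'
from h import *
s=monitor.get_state();print(case(s["position"]),s["tcp_rot"],s["ft_force"])
im=get_image("side");save(im,"s7",(200,60,440,260),3)
E
```

```text
clock: 19.05
position: [605.5, 90.6, 236.8]
tcp_rot: [179.5, 0.0, 96.5]
ft_force: [2.6, 0.3, 2.2]
gripper_width: 0.1
gripper_force: 1.3
clock: 19.68
position: [507.9, 79.6, 166.4]
tcp_rot: [179.7, 0.0, 96.5]
ft_force: [1.4, 0.5, 1.7]
gripper_width: 0.2
gripper_force: 0.9
clock: 20.05
position: [482.5, 76.8, 120.6]
tcp_rot: [-179.9, 0.0, 96.5]
ft_force: [0.3, 0.0, -0.5]
gripper_width: 0.4
gripper_force: 0.0
[-50.78185967  20.74849443 120.57632311] [-1.79944478e+02  8.31245602e-04  9.64733656e+01] [ 0.30435379  0.01849331 -0.45303938]
```

View pics/s7.png

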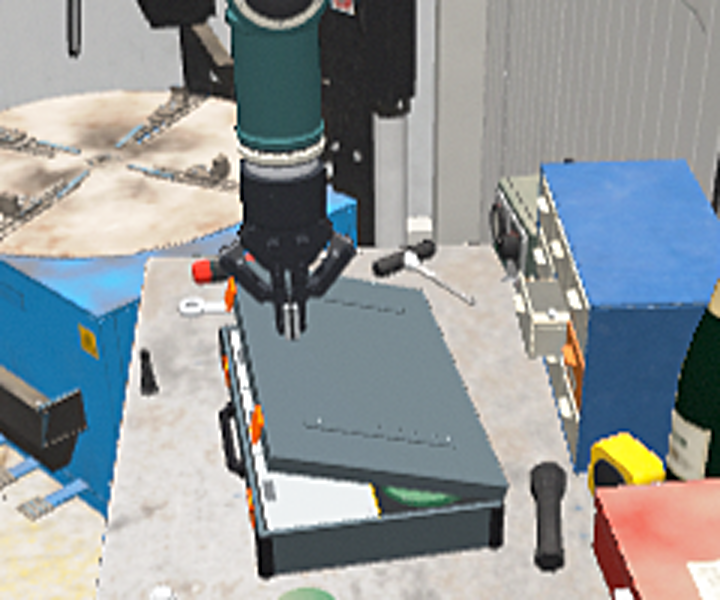

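The lid is nearly down, with its front edge at about (240,400). I'll press it shut.

```bash
python3 -m jog '[[0,-0.3,1.2,0],[0,-0.3,1.2,0],[0,0,1.2,0],[0,0,0.8,0],[0,0,0.5,0]]' && python3 -m jog '[[0,0,0.5,0],[0,0,0,0]]'
python3 - <<'E'
from h import *
s=monitor.get_state();print(case(s["position"]),s["ft_force"])
E
```

```text
clock: 20.72
position: [477.1, 76.2, 70.3]
tcp_rot: [-179.9, -0.0, 96.5]
ft_force: [-0.5, 0.3, 0.8]
gripper_width: 0.2
gripper_force: 0.6
clock: 20.98
position: [477.6, 76.3, 67.9]
tcp_rot: [-179.9, 0.0, 96.5]
ft_force: [-6.8, -1.4, 14.9]
gripper_width: -0.1
gripper_force: 7.3
[-55.70093827  20.81585834  67.92117505] [-6.78311961 -1.35396797 14.88146869]
```

```bash
python3 -m jog '[[0,0,0.3,0],[0,0,0,0]]' && python3 -m jog '[[0,0,-2,0],[0,0,-5,0],[0,0,-5,0],[0,0,-5,0],[0,-4,0,0]]' && python3 -m jog '[[0,-4,-2,0],[0,0,0,0]]'
python3 - <<'E'
from h import *
a=get_image("wrist");P=case(cloud(a).reshape(-1,3));b=get_image("side");P2=case(cloud(b).reshape(-1,3))
for A in(P,P2):
    q=A[(abs(A[:,0])<98)&(abs(A[:,1])<165)&(A[:,2]>50)&(A[:,2]<100)]
    k=np.linalg.lstsq(np.c_[q[:,:2],np.ones(len(q))],q[:,2],rcond=None)[0];print(len(q),k,np.median(q[:,2]))
save(b,"s8",(200,80,440,280),3)
E
```

```text
clock: 21.22
position: [477.7, 76.3, 67.7]
tcp_rot: [-179.9, 0.0, 96.5]
ft_force: [-16.4, -2.3, 36.0]
gripper_width: 0.0
gripper_force: 17.8
clock: 21.85
position: [443.0, 72.3, 239.3]
tcp_rot: [179.3, 0.0, 96.5]
ft_force: [-0.0, -0.6, 0.0]
gripper_width: 0.1
gripper_force: 0.0
clock: 22.1
position: [397.8, 67.2, 255.0]
tcp_rot: [179.8, 0.0, 96.5]
ft_force: [0.4, -0.2, 0.1]
gripper_width: -0.3
gripper_force: 0.0
41959 [6.20420554e-04 9.58497814e-04 6.83126947e+01] 68.2861449829017
4463 [ 7.63639470e-04 -2.50956651e-04  6.85404066e+01] 68.51664576090081
```

View pics/s8.png

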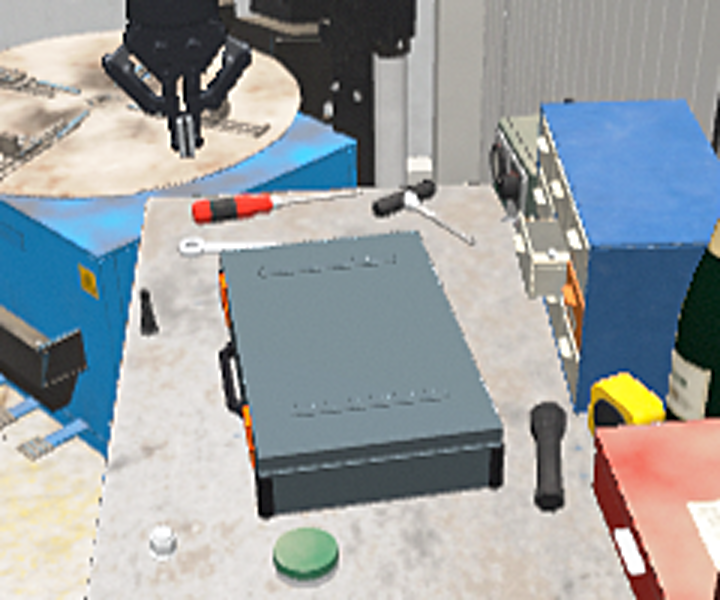

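The lid is shut (level, top at 68 mm), the loose tools are in place and the arm is clear.

```bash
python3 -c "from cell import order;print(order.job_done())"
```

```text
the job is handed in; nothing more can be done
None
```

I put the tin and the gauge in their own cut-outs, both measuring flat and fully down before I closed the lid. The lid is pressed fully shut and the job is handed in at about 22 s of the 72 s allowed; no verdict came back.

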